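# Free a jammed reagent cassette

### The arm

A 6-joint arm with a two-finger parallel gripper is mounted at the origin on the work surface. World frame = base frame: x ahead of the robot, y to its left, z up, the work surface at z = 0. Lengths are in mm, angles in rad, forces in N, time in s.
With the tool pointing down it reaches from about 325 to 900 mm from the base axis. Payload 3.5 kg.
Tool frame: the origin (TCP) lies at the very end of the fingers, on their centre line; the grasp point (between the pads) lies arm.hold_point_z behind it (arm.hold_point_z is the distance from the TCP to the grasp point, in mm); z points along the fingers, x is the direction in which the jaws open and shut, and the axes are right-handed (so a half turn about z gives the same grasp; the last joint's range is limited). The gripper opens to 85 mm and grips with 20 to 120 N. Pads are 22 mm wide; open, the fingers measure 114 mm over their backs; the gripper's body (76 mm by 85 mm) begins 54 mm behind the grasp point. The pads swing forward as they close: fully open they stand 13 mm farther back than shut.
Start: joints at [1.004, 0.276, -0.026, 1.268, 0, 1.467], TCP at [279.599, 558.969, 231.313] pointing down, gripper open.
Joint ranges: [-3.12, 3.12], [-0.85, 1.88], [-1.08, 1.24], [-1.95, 2.15], [-1.57, 1.53], [-3.14, 3.14]. Speed limits (rad/s): [2.57, 2.57, 3.14, 3.14, 3.14, 3.14].

### API

Orientations are given as a unit quaternion [x, y, z, w].
In Python, from station import arm gives the robot as it stands.
- The arm moves only by the tool carry_out, never from a script. Its argument "steps" is one flat list of numbers, 5 for each row, row after row: the shift along the tool's x, y, z in cm, then the turn about the tool's z in rad, then the closure, from 0 (fully open) to 1 (shut). A call has 1 to 12 rows; each row is the pose to reach, as a shift and turn from the pose commanded when the call began, along the tool's axes at that moment; what a row does not reach only later rows make up. A row lasts 1/12 s, in which the tool goes at most 41.7 mm and 7.16 degrees, less where a joint would pass 70% of its speed; a pose out of reach is approached as far as the arm can. A call with a gripper value outside its range is refused whole. The fingers move at their own pace and stop on an object; "squeeze" is the grip in N (left out, the last holds). Time passes only in rows, so rows that repeat a pose let the fingers close. It gives the time, the measured TCP pose, the force and the opening at its end, in the units of the state.
- arm.get_obs(): the state, without advancing time (a new reading comes with each control period).
- arm.snapshot(name): name is "scene" or "top" or "wrist"; returns (picture, depth): 420x560x3 uint8, red, green, blue; 420x560 float32, mm along the optical axis (not along the pixel's ray), 0 where there is no reading.
- arm.get_calibration(name): a dict with "fx", "fy", "cx", "cy" (pixels), "R" (3x3) and "t" (3): a world point X has camera coordinates R X + t. Camera axes: x right, y down, z forward; pixel columns grow to the right and rows downward; lengths in mm; the calibration is good to about 2 mm. A picture is of the moment at which its call begins: read the wrist's pose just before it. get_calibration takes no time and is no camera call; for the wrist camera it gives the pose at the moment of the call.
- arm.job_done(): hands the job in, once; it reports no verdict.
The state is a dict: "clock": time; "joints": joint angles; "qvel": joint speeds; "effort": joint torques, N m; "ee_pos": TCP position; "orientation": TCP orientation; "ft_force": force on the tool from outside, world axes, zero at the start; "ft_torque": the same for the moment, N m; "gripper_width": finger opening in mm.
Only numpy, scipy, OpenCV 4.12 (cv2) and the standard library are available. Lean on these libraries where they do the work, as an engineer would, in place of code of your own. Each camera call takes 0.05 s, during which the arm holds its last target.

### The job

The white reagent cassette is jammed in the analyser's loader: its toe is caught under the bracket and the spring pad pinches its side. Pick up the black tapping block and, with the block only (do not touch the cassette with the gripper while it is jammed), knock the cassette along its lane towards the end stop until it is well past the pad; then lay the block back down on the bench. Lift the cassette out and set it down, upright and without dropping or tipping it, inside the empty grey tray, and leave the bottle, tip box and beaker where they are.

Things in the scene. Friction and masses are not known exactly. Their poses are not given: they have to be found in the camera images.
- cassette_center (a point): Centre of the cassette's body, 40 mm above its underside. White plastic box 40 (its x) x 120 (y) x 80 mm high; three grey caps add 10 mm on top. A toe 8 mm high, 24 wide, sticks out 14 mm at the foot of its -y end. 0.2 to 0.45 kg. Stands upright in the lane, axes along the loader's, jammed with its centre at loader y -27 to -21 mm. Knock on its -y end face, above the toe, towards +y.
- block_center (a point): Centre of the tapping block, 25 mm above its underside. Plain black plastic block: 40 mm along its x, 110 mm along its y (two like ends), 50 mm high, about 0.25 kg, lying flat on the bench. Grip it across its 40 mm width.
- loader: The loader, fixed to the bench: base plate with one lane along its y axis. Origin on the bench under the lane's centre line; x across, y along, z up. Lane floor 8 mm above the bench; guides on both sides have their tops at 30 mm, outer faces at x -30 and +33 mm. The cassette is loose (3 mm side play), toe and pad cleared, once its centre has passed y = 0; push it to y = +4 mm or more.
- toe_bracket (a point): Middle of the top of the steel toe bracket at the lane's -y end: 60 mm across the lane, 23 mm along it (loader y -111 to -88 mm), top 25 mm above the bench. It covers the jammed cassette's toe, which therefore cannot be lifted. Hold the block's underside higher than this when knocking.
- spring_pad (a point): Top middle of the black rubber spring pad, on the +x side of the lane (loader y -82 to -62 mm), top 30 mm above the bench. It pinches the rear of the jammed cassette; sliding the cassette takes roughly 8 to 14 N until its -y end has passed the pad.
- end_stop (a point): Top edge of the end stop's inner face, across the +y end of the lane, 30 mm above the bench. It halts the cassette with its centre at loader y = +28 mm; there is no need to go that far.
- tray: The empty grey tray, fixed to the bench, low and open: inside 90 mm along its x and 180 mm along its y, floor 5 mm above the bench, wall tops 25 mm above the bench, walls 5 mm thick. Origin on the bench under its centre. The cassette fits with its long side along the tray's y, either way round.
- bottle: Bystander: amber bottle, 64 mm across, 150 mm high, standing; origin at the centre of its underside.
- tipbox: Bystander: pipette tip box with clear lid, 85 x 120 mm, 63 mm high; origin at the centre of its underside.
- beaker: Bystander: white beaker, 72 mm across, 85 mm high; origin at the centre of its underside.
Things that resemble listed ones, but are neither listed nor needed, are in the scene too. Leave any purple look-alike of the loader alone.

How it is judged:
By the outcome, as a careful person would: the job done as asked, in the order asked, and still so for the second after the job is handed in, with the robot touching nothing.
It also fails if it takes over 58 s, if anything falls off the work surface, if the arm or the gripper's body presses on something with over 40 N, if the wrist force passes 120 N, or if a joint passes its speed limit or range.

## Working session

There is one attempt and no reset: what is moved stays moved. The work goes in short steps, Python scripts to look and compute and a tool call to move; the robot and the scene stay as the last step left them, time stands still between calls to the robot, and variables do not carry over. Pictures are saved under pics/ and viewed, and the job is handed in when it is done.

Besides the shell and the picture viewer there is one more tool, called after "Request:" by a JSON object that holds its "api" and its "payload", one argument or row to a line. carry_out: Moves the arm, as the interface text tells. Its arguments: {"type":"object","properties":{"steps":{"type":"array"},"squeeze":{"type":"number"}},"required":["steps"]}

```bash
ls; mkdir -p pics
cat > h.py <<'E'
import numpy as np, cv2
from station import arm
def snap(n,fn):
    c=arm.get_calibration(n); p,d=arm.snapshot(n)
    cv2.imwrite('pics/'+fn+'.png',p[:,:,::-1]); np.savez('pics/'+fn+'.npz',p=p,d=d,**{k:np.array(c[k]) for k in c})
    return p,d,c
def load(fn):
    z=np.load('pics/'+fn+'.npz'); return z['p'],z['d'],z
def pts(d,c):
    v,u=np.mgrid[:d.shape[0],:d.shape[1]]
    X=np.stack([(u-c['cx'])/c['fx']*d,(v-c['cy'])/c['fy']*d,d],-1)
    return (X-np.array(c['t']))@np.array(c['R'])
def ray(u,v,z,c):
    R=np.array(c['R']);o=-R.T@np.array(c['t'])
    w=R.T@np.array([(u-c['cx'])/c['fx'],(v-c['cy'])/c['fy'],1.]); return o+w*(z-o[2])/w[2]
E
python3 - <<'E'
from h import *
print(arm.hold_point_z); print(arm.get_obs())
for n in('scene','top','wrist'):
    p,d,c=snap(n,n+'0'); print(n,c, (d>0).mean())
E
```

```text
pics
18.700000000000003
{'clock': 0.0, 'joints': array([ 1.00357993e+00,  2.77169145e-01, -2.79171493e-02,  1.26798829e+00,
       -1.53705209e-05,  1.46739216e+00]), 'qvel': array([-0.00046242,  0.00087125, -0.00082651,  0.00147696,  0.00035606,
        0.00100384]), 'effort': array([ 1.13178645e-03, -4.45509338e+01,  2.95202744e+01,  1.63465465e-02,
        5.83014298e-05,  1.35852264e-05]), 'ee_pos': array([279.18825537, 558.29223919, 230.12016915]), 'orientation': array([ 8.50693522e-01,  5.25660759e-01, -1.02233999e-03,  5.02492620e-04]), 'ft_force': array([-0.88363282, -0.25476004,  0.05936675]), 'ft_torque': array([0.00461391, 0.00992312, 0.03346145]), 'gripper_width': 85.15713243721085}
scene {'fx': 408.39169237926757, 'fy': 408.39169237926757, 'cx': 278.52141674493595, 'cy': 211.6440186638841, 'R': array([[-0.08519601,  0.9962718 ,  0.01356961],
       [ 0.58508105,  0.06104756, -0.80867383],
       [-0.80648732, -0.06095646, -0.58810076]]), 't': array([  28.00821331, -268.2274198 , 1518.80008066])} 0.9960416666666667
top {'fx': 418.7070551452546, 'fy': 418.7070551452546, 'cx': 286.1238681882719, 'cy': 206.3433269727522, 'R': array([[-0.01617361, -0.99979955, -0.01180184],
       [-0.98589022,  0.0179132 , -0.16643194],
       [ 0.16660998,  0.00894352, -0.98598232]]), 't': array([ 28.08988316, 549.94789523, 940.10281135])} 0.9961819727891157
wrist {'fx': 318.28996728497367, 'fy': 318.28996728497367, 'cx': 278.61670462898826, 'cy': 211.1361357918722, 'R': array([[ 0.44808998,  0.89398431, -0.00272404],
       [ 0.86329393, -0.43191149,  0.26110543],
       [ 0.23224761, -0.11935038, -0.96530645]]), 't': array([-622.66908654,  -34.21334668,  379.27809831])} 0.996343537414966
```

View pics/top0.png

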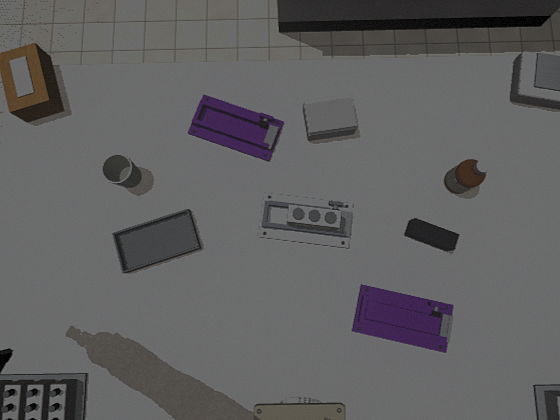

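View pics/scene0.png

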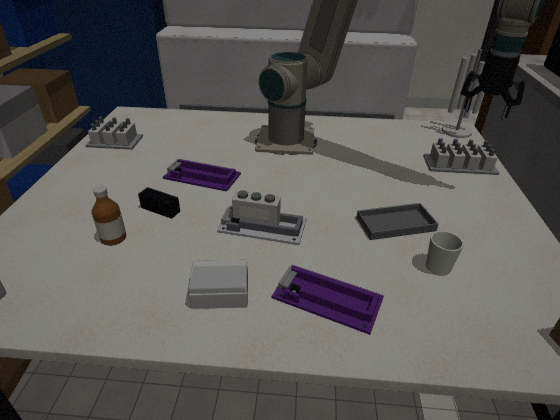

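View pics/wrist0.png

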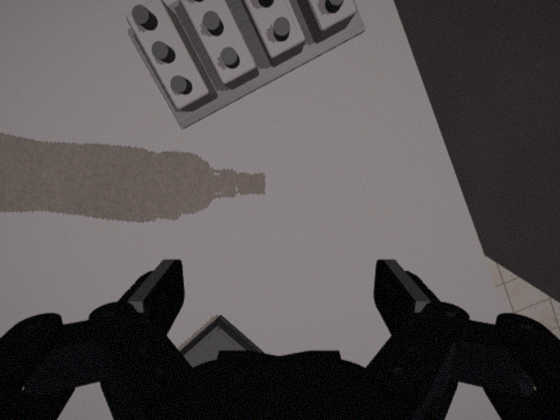

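The top view shows the loader at about (307,220), with the white three-cap cassette at (315,215). The black block is at (432,235), the grey tray at (158,240), the bottle at (468,175), the beaker at (120,170) and the tip box at (330,118). Purple look-alikes are at (237,127) and (403,318). The racks of capped boxes in the corners are also look-alikes. Only the white loader holds a cassette, so that is the one meant. Next I'll measure and enlarge it.

Run:
```python
from h import *
p,d,c=load('top0')
P=pts(d,c)
crop=lambda a,b,e,f,k:cv2.resize(p[e:f,a:b,::-1],None,fx=k,fy=k,interpolation=cv2.INTER_CUBIC)
im=np.clip(crop(240,480,180,265,3.3).astype(float)*1.8,0,255).astype(np.uint8)
cv2.imwrite('pics/crop1.png',im)
for n,(u,v) in dict(bench=(380,180),block=(432,231),cass=(306,222),tray=(158,240),bench2=(200,300)).items(): print(n,P[v,u].round(1))
def rect(m,z,name):
    m=m.astype(np.uint8); n,l,s,_=cv2.connectedComponentsWithStats(m); i=1+np.argmax(s[1:,4]); 
    vv,uu=np.where(l==i); q=np.array([ray(u,v,z,c)[:2] for u,v in zip(uu,vv)],np.float32)
    r=cv2.minAreaRect(q); print(name,s[i],r,'mean',q.mean(0),'medz',np.median(P[vv,uu,2])); print(cv2.boxPoints(r).round(1).tolist())
g=p.astype(int).max(2); v,u=np.mgrid[:420,:560]
def box(a,b,e,f): return (u>=a)&(u<b)&(v>=e)&(v<f)
rect(box(395,470,210,260)&(P[...,2]>40)&(P[...,2]<62),50,'block')
rect(box(270,360,190,250)&(P[...,2]>80)&(P[...,2]<110),88,'cass top')
rect(box(250,365,185,255)&(P[...,2]>4),8,'loader')
rect(box(105,210,200,280)&(P[...,2]>14),25,'tray')
```

```text
bench [ 620.7 -215.9   -1.6]
block [ 485.3 -316.5   54.4]
cass [506.8 -25.6  89.1]
tray [479.9 331.5   6. ]
bench2 [335.5 228.1  -0.6]
block [409 218  51  32 864] ((479.1164855957031, -320.7134094238281), (112.11226654052734, 41.849876403808594), 68.15657806396484) mean [ 479.19644 -321.04037] medz 51.54369730280444
[[438.79998779296875, -365.0], [477.70001220703125, -380.5], [519.4000244140625, -276.5], [480.6000061035156, -260.8999938964844]]
cass top [287 204  55  24 962] ((520.3505859375, -43.919456481933594), (119.68557739257812, 41.19039535522461), 81.94034576416016) mean [520.4636  -43.89713] medz 90.54861710557358
[[491.6000061035156, -100.30000305175781], [532.4000244140625, -106.0999984741211], [549.0999755859375, 12.399999618530273], [508.29998779296875, 18.200000762939453]]
loader [ 258  192   96   58 4107] ((524.1484985351562, -28.383499145507812), (225.68417358398438, 124.02037048339844), 82.52336120605469) mean [522.57025  -28.571865] medz 21.133691581839923
[[448.0, -132.1999969482422], [570.9000244140625, -148.3000030517578], [600.2999877929688, 75.4000015258789], [477.29998779296875, 91.5999984741211]]
tray [113 209  88  64 715] ((476.94097900390625, 329.8579406738281), (102.86346435546875, 191.95262145996094), 17.191225051879883) mean [477.2732  335.10144] medz 25.09595507608467
[[399.3999938964844, 406.29998779296875], [456.20001220703125, 223.0], [554.4000244140625, 253.39999389648438], [497.70001220703125, 436.70001220703125]]
```

View pics/crop1.png

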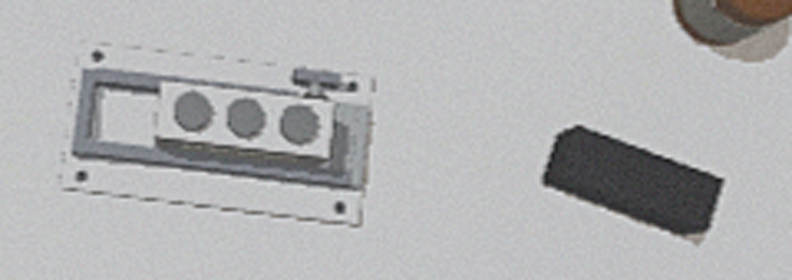

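The enlarged crop confirms it: white cassette with caps in the grey and white loader, bracket at the right (-y) end and pad at the upper right (+x). The block is black at crop (633,185). Measured sizes agree with the spec: block 112×42 at z 51, cassette 120×41 at z ~89, and tray 103×192 at z 25. Now I'll work out the first move.

```bash
cat >> h.py <<'E'
from scipy.spatial.transform import Rotation as Ro
def go(x,y,z,a):
    o=arm.get_obs(); M=Ro.from_quat(o['orientation']).as_matrix()
    ang=np.degrees(np.arctan2(M[1,0],M[0,0])); s=M.T@(np.array([x,y,z])-o['ee_pos'])/10
    print('t',round(o['clock'],2),'pos',o['ee_pos'].round(1),'ang',ang.round(2),'tilt',(M[:,2]).round(4),'F',o['ft_force'].round(1),'w',round(o['gripper_width'],1),'q',o['joints'].round(2))
    print('shift cm',s.round(2),'turn',round(np.radians(ang-a),3))
E
python3 - <<'E'
from h import *
go(479.1,-320.7,150,-21.8)
P=load('top0');
E
```

```text
t 0.15 pos [279.3 558.5 230.4] ang 63.43 tilt [-9.0e-04 -1.5e-03 -1.0e+00] F [-0.1 -0.9 -0.7] w 85.5 q [ 1.    0.28 -0.03  1.27  0.    1.47]
shift cm [-69.68  57.2    8.15] turn 1.488
```

Request:
{"api": "carry_out", "payload": {
  "steps": [-69.7,57.2,8,1.488,0,-69.7,57.2,8,1.488,0,-69.7,57.2,8,1.488,0,-69.7,57.2,8,1.488,0,-69.7,57.2,8,1.488,0,-69.7,57.2,8,1.488,0,-69.7,57.2,8,1.488,0,-69.7,57.2,8,1.488,0,-69.7,57.2,8,1.488,0,-69.7,57.2,8,1.488,0,-69.7,57.2,8,1.488,0,-69.7,57.2,8,1.488,0]
}}

```text
clock: 1.15
ee_pos: [389.7, 71.4, 187.0]
orientation: [0.981, -0.192, 0.0, -0.0]
ft_force: [1.2, -1.0, 0.4]
gripper_width: 85.6
```

Run:
```python
from h import *
go(479.1,-320.7,150,-21.8)
```

```text
t 1.15 pos [389.7  71.4 187. ] ang -22.15 tilt [ 5.e-04  1.e-04 -1.e+00] F [ 1.2 -1.   0.4] w 85.6 q [ 0.02 -0.11 -0.55  1.13  0.    1.98]
shift cm [23.07 32.94  3.7 ] turn -0.006
```

Request:
{"api": "carry_out", "payload": {
  "steps": [23,32.9,3.7,0,0,23,32.9,3.7,0,0,23,32.9,3.7,0,0,23,32.9,3.7,0,0,23,32.9,3.7,0,0,23,32.9,3.7,0,0,23,32.9,3.7,0,0,23,32.9,3.7,0,0,23,32.9,3.7,0,0,23,32.9,3.7,0,0,23,32.9,3.7,0,0,23,32.9,3.7,0,0]
}}

```text
clock: 2.15
ee_pos: [480.9, -318.9, 149.4]
orientation: [0.982, -0.19, -0.001, -0.0]
ft_force: [-0.9, 0.8, 0.0]
gripper_width: 85.3
```

Run:
```python
from h import *
snap('wrist','w1'); p,d,c=load('w1'); P=pts(d,c)
v,u=np.mgrid[:420,:560]
m=(P[...,2]>35)&(P[...,2]<60)&(np.hypot(P[...,0]-479,P[...,1]+321)<90)
n,l,s,_=cv2.connectedComponentsWithStats(m.astype(np.uint8)); i=1+np.argmax(s[1:,4])
q=np.array([ray(a,b,50,c)[:2] for b,a in zip(*np.where(l==i))],np.float32); print(s[i],cv2.minAreaRect(q))
go(479.1,-320.7,150,-21.8)
```

```text
[ 252  143   53  134 6689] ((479.5633239746094, -320.8588562011719), (108.82905578613281, 39.594486236572266), 68.00682830810547)
t 2.2 pos [ 480.5 -317.4  149.4] ang -21.88 tilt [-0.0014  0.0017 -1.    ] F [ 0.2  0.8 -0.3] w 85.2 q [-0.7   0.25 -0.24  1.08  0.    1.26]
shift cm [-0.    0.36 -0.06] turn -0.001
```

View pics/w1.png

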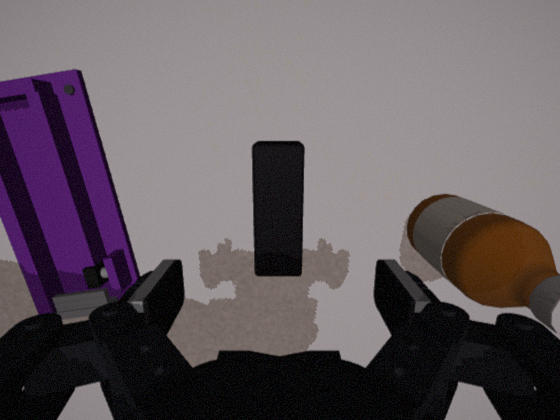

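The wrist view shows the block at (278,208), between the fingers. It measures (479.6,-320.9) at 68.0°, which agrees with the top view. Descend and grip.

Request:
{"api": "carry_out", "payload": {
  "steps": [0,0.4,4,0,0,0,0.4,8,0,0,0,0.4,11,0,0,0,0.4,13,0,0,0,0.4,14,0,0,0,0.4,14,0,1,0,0.4,14,0,1,0,0.4,14,0,1,0,0.4,14,0,1,0,0.4,14,0,1,0,0.4,14,0,1,0,0.4,14,0,1],
  "squeeze": 80
}}

```text
clock: 3.2
ee_pos: [481.3, -322.5, 12.5]
orientation: [0.982, -0.189, 0.002, 0.001]
ft_force: [0.1, 0.6, 6.2]
gripper_width: 38.8
```

Run:
```python
from h import *
go(479.1,-320.7,9,-21.8)
```

```text
t 3.2 pos [ 481.3 -322.5   12.5] ang -21.82 tilt [ 0.0033 -0.0024 -1.    ] F [0.1 0.6 6.2] w 38.8 q [-0.7   0.4  -0.37  0.8   0.    1.25]
shift cm [-0.27 -0.09  0.35] turn -0.0
```

Request:
{"api": "carry_out", "payload": {
  "steps": [0,0,-2,0,1,0,0,-5,0,1,0,0,-8,0,1,0,0,-8,0,1,0,0,-8,0,1]
}}

```text
clock: 3.62
ee_pos: [481.2, -322.8, 92.5]
orientation: [0.982, -0.189, 0.002, 0.001]
ft_force: [-0.1, -0.5, -3.6]
gripper_width: 39.2
```

Run:
```python
from h import *
snap('wrist','w2'); 
go(499,-197,100,-8)
```

```text
t 3.67 pos [ 479.7 -321.5   90.5] ang -21.83 tilt [ 8.e-04 -7.e-04 -1.e+00] F [-0.5 -0.5 -3.7] w 38.9 q [-0.7   0.3  -0.31  0.96 -0.    1.25]
shift cm [ -2.84 -12.27  -0.95] turn -0.241
```

View pics/w2.png

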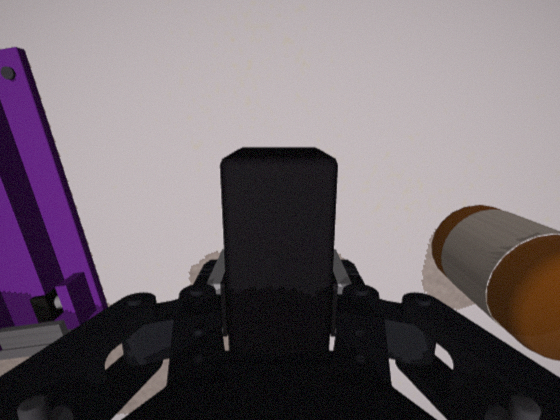

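Request:
{"api": "carry_out", "payload": {
  "steps": [-2.8,-12.3,-1,-0.24,1,-2.8,-12.3,-1,-0.24,1,-2.8,-12.3,-1,-0.24,1,-2.8,-12.3,-1,-0.24,1,-2.8,-12.3,-1,-0.24,1,-2.8,-12.3,-1,-0.24,1]
}}

```text
clock: 4.17
ee_pos: [498.3, -196.1, 98.6]
orientation: [0.998, -0.07, -0.001, -0.0]
ft_force: [0.3, 0.3, -3.3]
gripper_width: 39.0
```

Run:
```python
from h import *
p,d,c=snap('wrist','w3'); P=pts(d,c)
P1=P[:, :, 2]; m=(P1>75)&(P1<105)&(P[...,1]>-112)&(abs(P[...,0]-520)<60)
n,l,s,_=cv2.connectedComponentsWithStats(m.astype(np.uint8)); i=1+np.argmax(s[1:,4])
q=np.array([ray(a,b,88,c)[:2] for b,a in zip(*np.where(l==i))],np.float32); print(s[i],cv2.minAreaRect(q), np.median(P1[l==i]))
m=(P1>60)&(P1<150)&(P[...,1]<-112)&(abs(P[...,0]-510)<80)&(p.max(2)<60)
print('block-ish z', np.percentile(P1[m],[50,95]))
go(499,-197,48,-8)
```

```text
[ 234    0   94   62 5521] ((513.86474609375, -93.06476593017578), (23.763212203979492, 39.599788665771484), 81.85913848876953) 88.55802880402722
block-ish z [136.64003604 144.82996998]
t 4.22 pos [ 498.6 -197.    98.9] ang -8.1 tilt [-2.e-03  4.e-04 -1.e+00] F [ 0.3  0.8 -2.4] w 39.2 q [-0.5   0.23 -0.39  0.96 -0.    1.22]
shift cm [ 0.05 -0.    5.09] turn -0.002
```

View pics/w3.png

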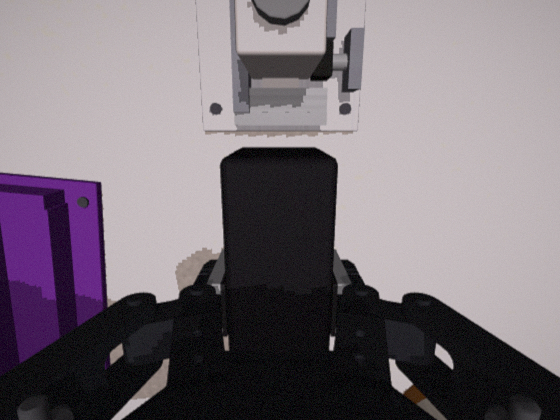

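The wrist view shows the block held square, with the cassette's rear edge at (282,52) directly ahead in its lane. The edge measures (512.2,-104.8), which leaves a gap of about 38 mm. Next I'll lower to an underside of about 36 mm and approach until just short of contact.

Request:
{"api": "carry_out", "payload": {
  "steps": [0,0,3,0,1,0,0,5.1,0,1,0,0,5.1,0,1,0,-1,5.1,0,1,0,-2,5.1,0,1,0,-3,5.1,0,1,0,-3,5.1,0,1]
}}

```text
clock: 4.8
ee_pos: [504.6, -165.5, 50.4]
orientation: [0.998, -0.07, 0.001, -0.0]
ft_force: [-0.3, 0.1, -3.5]
gripper_width: 38.8
```

Run:
```python
from h import *
go(499+.142*74,-197+.99*74,48,-8.1)
p,d,c=snap('scene','s4')
im=np.clip(cv2.resize(p[150:280,120:360,::-1],None,fx=3.3,fy=3.3)*1.6,0,255).astype(np.uint8); cv2.imwrite('pics/s4c.png',im)
```

```text
t 4.8 pos [ 504.6 -165.5   50.4] ang -7.97 tilt [ 1.9e-03  4.0e-04 -1.0e+00] F [-0.3  0.1 -3.5] w 38.8 q [-0.44  0.28 -0.45  0.85  0.    1.27]
shift cm [-0.09 -4.2   0.24] turn 0.002
```

View pics/s4c.png

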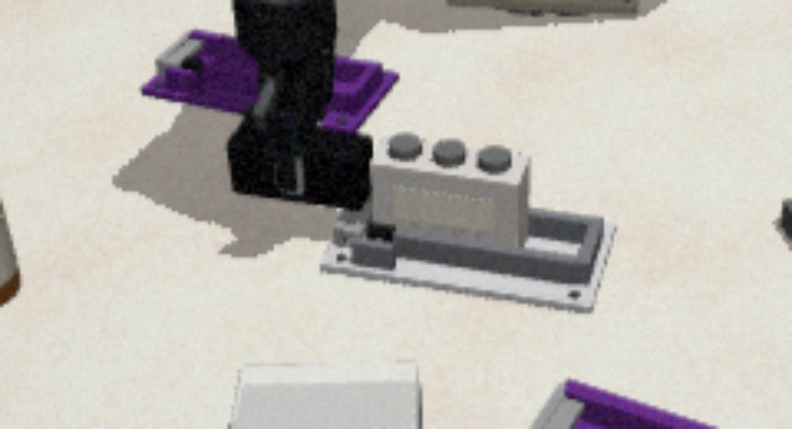

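The block is above the bracket with its front face a few mm short of the cassette's rear face, at about (370,170) in the crop. Now I'll push steadily for about 44 mm.

Request:
{"api": "carry_out", "payload": {
  "steps": [0,-0.6,0,0,1,0,-1,0,0,1,0,-1.4,0,0,1,0,-1.8,0,0,1,0,-2.2,0,0,1,0,-2.6,0,0,1,0,-3,0,0,1,0,-3.4,0,0,1,0,-3.8,0,0,1,0,-4.2,0,0,1,0,-4.4,0,0,1,0,-4.4,0,0,1],
  "squeeze": 90
}}

```text
clock: 5.85
ee_pos: [509.8, -122.7, 49.1]
orientation: [0.998, -0.07, -0.0, -0.0]
ft_force: [-0.8, 1.5, -3.4]
gripper_width: 39.1
```

Run:
```python
from h import *
go(499+.142*74,-197+.99*74,48,-8.1)
p,d,c=snap('scene','s5')
im=np.clip(cv2.resize(p[150:280,120:360,::-1],None,fx=3.3,fy=3.3)*1.6,0,255).astype(np.uint8); cv2.imwrite('pics/s5c.png',im)
```

```text
t 5.85 pos [ 509.8 -122.7   49.1] ang -8.03 tilt [-0.e+00  6.e-04 -1.e+00] F [-0.8  1.5 -3.4] w 39.1 q [-0.36  0.27 -0.46  0.84  0.    1.35]
shift cm [-0.02  0.11  0.11] turn 0.001
```

View pics/s5c.png

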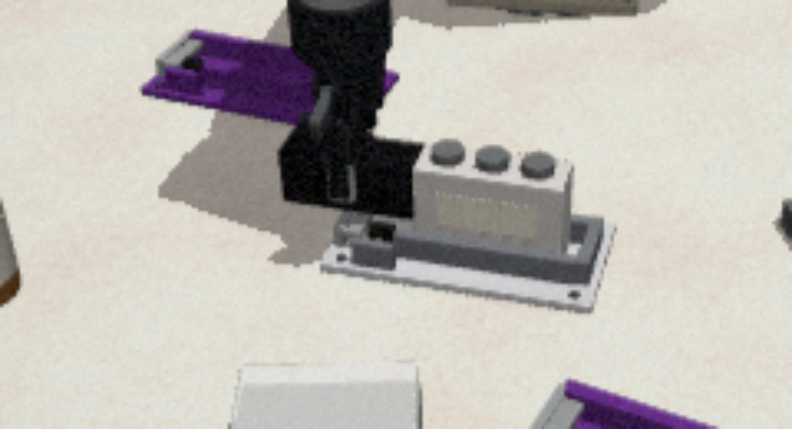

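The block has pushed the cassette along, and the gap to the end stop at crop (575,235) is small. The force has fallen to ~1.5 N, which suggests it is free of the pad. I'll back away and measure.

Request:
{"api": "carry_out", "payload": {
  "steps": [0,2,0,0,1,0,5,0,0,1,0,8,0,0,1,0,11,0,0,1,0,14,0,0,1,0,16,0,0,1,0,16,0,0,1,0,16,0,0,1]
}}

```text
clock: 6.57
ee_pos: [487.0, -282.5, 48.9]
orientation: [0.997, -0.071, -0.0, -0.001]
ft_force: [0.2, 0.8, -3.5]
gripper_width: 39.2
```

Run:
```python
from h import *
p,d,c=snap('top','t6'); P=pts(d,c)
v,u=np.mgrid[:420,:560]
m=(P[...,2]>80)&(P[...,2]<110)&(u>250)&(u<345)&(v>185)&(v<250)
n,l,s,_=cv2.connectedComponentsWithStats(m.astype(np.uint8)); i=1+np.argmax(s[1:,4])
q=np.array([ray(a,b,88,c)[:2] for b,a in zip(*np.where(l==i))],np.float32); r=cv2.minAreaRect(q); print(r)
print('moved',(np.array(r[0])-[520.35,-43.92])@[.141,.99])
im=np.clip(cv2.resize(p[180:340,240:480,::-1],None,fx=3.3,fy=3.3)*1.8,0,255).astype(np.uint8); cv2.imwrite('pics/t6c.png',im)
pm=(p[...,2].astype(int)>p[...,1]+25)&(v>270)&(u>300); 
print('purple pts nearest', min(((lambda X:(round(np.hypot(X[0]-487,X[1]+281)),X.round()))(ray(a,b,8,c)) for b,a in zip(*np.where(pm))),key=lambda t:t[0]))
go(487,-281,13,-8)
```

```text
((525.3558959960938, -9.69589614868164), (119.68060302734375, 40.8669319152832), 81.80472564697266)
moved 34.58769414825439
purple pts nearest (146, array([ 345., -246.,    8.]))
t 6.62 pos [ 486.7 -281.3   48.6] ang -8.11 tilt [-8.0e-04  1.9e-03 -1.0e+00] F [-0.9  0.4 -2.1] w 39.1 q [-0.64  0.33 -0.38  0.87  0.    1.07]
shift cm [ 0.03 -0.03  3.56] turn -0.002
```

View pics/t6c.png

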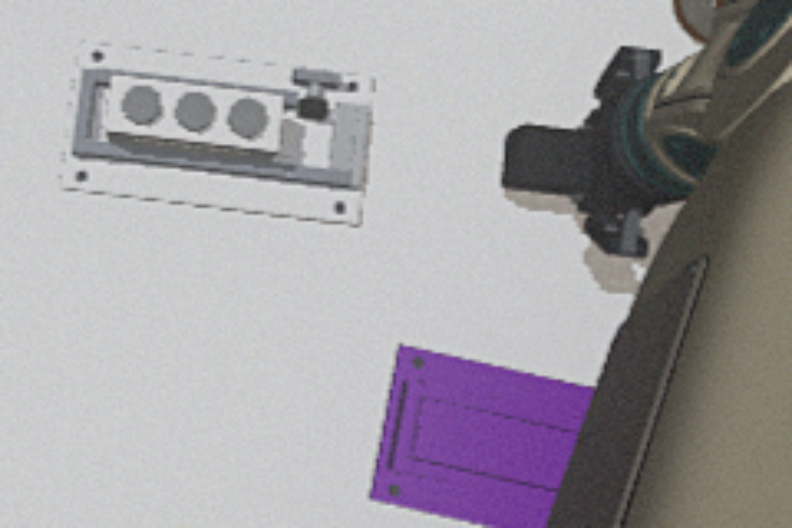

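The top view shows the cassette at crop (195,120), with its toe at (292,140) clear of both the bracket and the pad (315,108). It moved 34.6 mm, so its centre is at loader y of about +8 to +14. Now I'll lay the block down.

Request:
{"api": "carry_out", "payload": {
  "steps": [0,0,2,0,1,0,0,3,0,1,0,0,3.4,0,1,0,0,3.6,0,1,0,0,3.7,0,1,0,0,3.7,0,1]
}}

```text
clock: 7.12
ee_pos: [487.1, -280.7, 12.6]
orientation: [0.998, -0.07, -0.0, -0.0]
ft_force: [-0.8, 0.6, -1.0]
gripper_width: 38.9
```

Run:
```python
from h import *
go(487,-281,12,-8)
p,d,c=snap('scene','s7')
im=np.clip(cv2.resize(p[150:280,100:340,::-1],None,fx=3.3,fy=3.3)*1.6,0,255).astype(np.uint8); cv2.imwrite('pics/s7c.png',im)
```

```text
t 7.12 pos [ 487.1 -280.7   12.6] ang -8.01 tilt [-7.e-04  9.e-04 -1.e+00] F [-0.8  0.6 -1. ] w 38.9 q [-0.64  0.37 -0.41  0.79  0.    1.07]
shift cm [-0.01  0.03  0.06] turn -0.0
```

View pics/s7c.png

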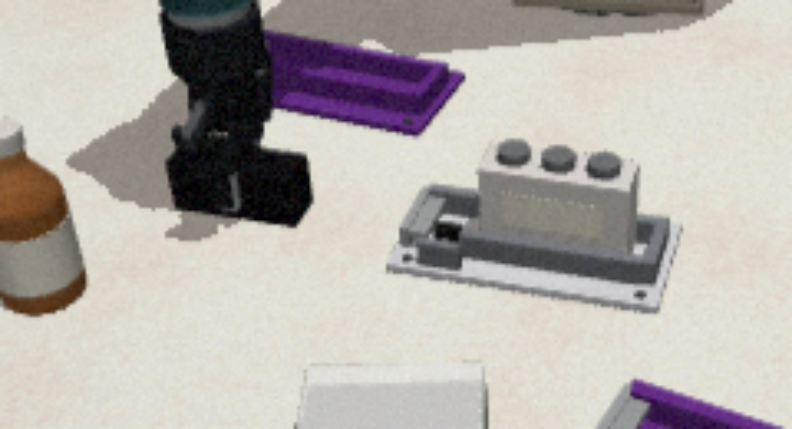

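The block is on the bench at crop (240,185): the force went from -3.5 to -1.0 N, and the shadow meets the block. I'll press 1 mm more, release and rise.

Request:
{"api": "carry_out", "payload": {
  "steps": [0,0,0.1,0,1,0,0,0.1,0,0.5,0,0,0.1,0,0,0,0,0.1,0,0,0,0,0.1,0,0,0,0,0.1,0,0,0,0,-3,0,0,0,0,-7,0,0,0,0,-11,0,0,0,0,-14,0,0,0,0,-14,0,0]
}}

```text
clock: 8.08
ee_pos: [491.8, -285.2, 159.9]
orientation: [0.997, -0.07, 0.006, 0.004]
ft_force: [0.2, -0.5, 0.7]
gripper_width: 85.7
```

Run:
```python
from h import *
p,d,c=snap('wrist','w8'); P=pts(d,c)
z=P[...,2]; m=(z>35)&(z<60)&(np.hypot(P[...,0]-487,P[...,1]+281)<75)
print('block z',np.median(z[m]), P[m].mean(0))
go(525.4,-9.7,152,-8.1)
```

```text
block z 50.50673729165643 [ 488.10276243 -277.72484064   50.44885235]
t 8.13 pos [ 490.3 -284.2  156.7] ang -8.08 tilt [ 0.0077 -0.0057 -1.    ] F [-0.6  0.1  0.3] w 85.5 q [-0.64  0.22 -0.27  1.08  0.    1.07]
shift cm [ -0.39 -27.67   0.34] turn 0.0
```

View pics/w8.png

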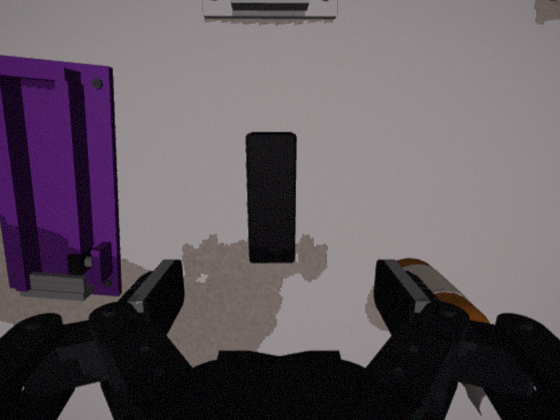

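The block lies flat on the bench (top at z 50.5), at (271,197). Next, over the cassette.

Request:
{"api": "carry_out", "payload": {
  "steps": [-0.4,-27.6,0.3,0,0,-0.4,-27.6,0.3,0,0,-0.4,-27.6,0.3,0,0,-0.4,-27.6,0.3,0,0,-0.4,-27.6,0.3,0,0,-0.4,-27.6,0.3,0,0,-0.4,-27.6,0.3,0,0,-0.4,-27.6,0.3,0,0,-0.4,-27.6,0.3,0,0,-0.4,-27.6,0.3,0,0]
}}

```text
clock: 8.97
ee_pos: [521.2, -8.2, 147.9]
orientation: [0.998, -0.07, -0.001, 0.0]
ft_force: [0.7, -1.2, -0.2]
gripper_width: 84.9
```

Run:
```python
from h import *
go(525.4,-9.7,44,-8.1)
p,d,c=snap('wrist','w9'); P=pts(d,c)
z=P[...,2]; m=(z>78)&(z<105)&(np.hypot(P[...,0]-525,P[...,1]+9)<85)
n,l,s,_=cv2.connectedComponentsWithStats(m.astype(np.uint8)); i=1+np.argmax(s[1:,4])
q=np.array([ray(a,b,88,c)[:2] for b,a in zip(*np.where(l==i))],np.float32); r=cv2.minAreaRect(q); print(r)
go(525.4,-9.7,44,-8.1)
```

```text
t 8.97 pos [521.2  -8.2 147.9] ang -8.07 tilt [-2.2e-03 -3.0e-04 -1.0e+00] F [ 0.7 -1.2 -0.2] w 84.9 q [-0.14  0.16 -0.36  1.06 -0.    1.57]
shift cm [ 0.46  0.08 10.39] turn 0.001
((525.7423706054688, -8.388778686523438), (119.29752349853516, 39.71487808227539), 81.85972595214844)
t 9.02 pos [521.5  -8.8 148.2] ang -8.13 tilt [-1.7e-03 -2.0e-04 -1.0e+00] F [-0.5 -0.4  0.6] w 85.6 q [-0.14  0.16 -0.36  1.06 -0.    1.57]
shift cm [ 0.42  0.03 10.42] turn -0.0
```

View pics/w9.png

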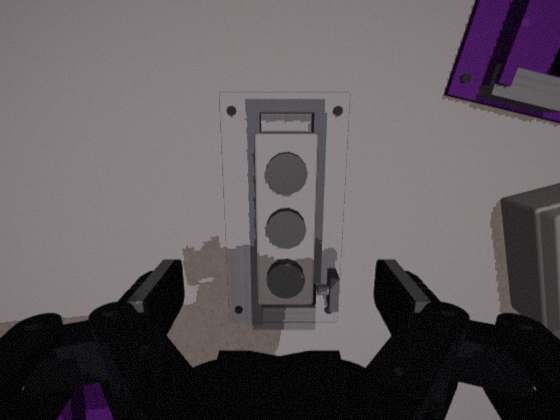

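The wrist view shows the cassette centred between the jaws at (286,220), with both fingers clear of it. It measures (525.7,-8.4) against (525.4,-9.7) from the top view. Descend and grip.

Request:
{"api": "carry_out", "payload": {
  "steps": [0.4,0,3,0,0,0.4,0,6,0,0,0.4,0,8.5,0,0,0.4,0,10,0,0,0.4,0,10.4,0,0,0.4,0,10.4,0,1,0.4,0,10.4,0,1,0.4,0,10.4,0,1,0.4,0,10.4,0,1,0.4,0,10.4,0,1,0.4,0,10.4,0,1,0.4,0,10.4,0,1],
  "squeeze": 60
}}

```text
clock: 10.02
ee_pos: [527.6, -9.0, 46.8]
orientation: [0.998, -0.07, 0.002, 0.0]
ft_force: [0.0, -1.2, 6.2]
gripper_width: 39.1
```

Run:
```python
from h import *
go(525.6,-9,44,-8.1)
```

```text
t 10.02 pos [527.6  -9.   46.8] ang -8.09 tilt [ 0.0031 -0.0011 -1.    ] F [ 0.  -1.2  6.2] w 39.1 q [-0.14  0.27 -0.46  0.83 -0.    1.57]
shift cm [-0.2   0.02  0.28] turn 0.0
```

Request:
{"api": "carry_out", "payload": {
  "steps": [0,0,-0.5,0,1,0,0,-1.5,0,1,0,0,-3,0,1,0,0,-5,0,1,0,0,-7,0,1,0,0,-8.5,0,1,0,0,-9,0,1,0,0,-9,0,1,0,0,-9,0,1]
}}

```text
clock: 10.77
ee_pos: [525.5, -8.5, 134.8]
orientation: [0.998, -0.07, -0.0, -0.0]
ft_force: [-0.5, 0.8, -3.3]
gripper_width: 39.2
```

Run:
```python
from h import *
p,d,c=snap('scene','s10')
im=np.clip(cv2.resize(p[90:290,120:480,::-1],None,fx=2.2,fy=2.2)*1.6,0,255).astype(np.uint8); cv2.imwrite('pics/s10c.png',im)
# tray from first scene picture, inner floor and rim checks
p,d,c=load('top0'); P=pts(d,c); v,u=np.mgrid[:420,:560]
b=(u>105)&(u<210)&(v>200)&(v<280)
r=cv2.minAreaRect(P[b&(P[...,2]>18)&(P[...,2]<30)][:,:2].astype(np.float32)); print('tray rim',r)
p,d,c=load('scene0'); P=pts(d,c); m=(P[...,2]>18)&(P[...,2]<32)&(np.hypot(P[...,0]-477,P[...,1]-330)<125)
n,l,s,_=cv2.connectedComponentsWithStats(m.astype(np.uint8)); i=1+np.argmax(s[1:,4])
print('tray rim scene',cv2.minAreaRect(P[l==i][:,:2].astype(np.float32)))
go(477,330,134,17.2)
```

```text
tray rim ((478.06439208984375, 331.51007080078125), (101.14388275146484, 191.3793182373047), 17.137563705444336)
tray rim scene ((480.0230407714844, 331.7138977050781), (104.87126159667969, 190.9888153076172), 17.38085174560547)
t 10.82 pos [525.   -8.4 134.1] ang -8.07 tilt [-2.1e-03  4.0e-04 -1.0e+00] F [-0.3 -1.4 -2.6] w 39.4 q [-0.14  0.18 -0.37  1.03  0.    1.57]
shift cm [-9.500e+00 -3.283e+01  3.000e-02] turn -0.441
```

View pics/s10c.png

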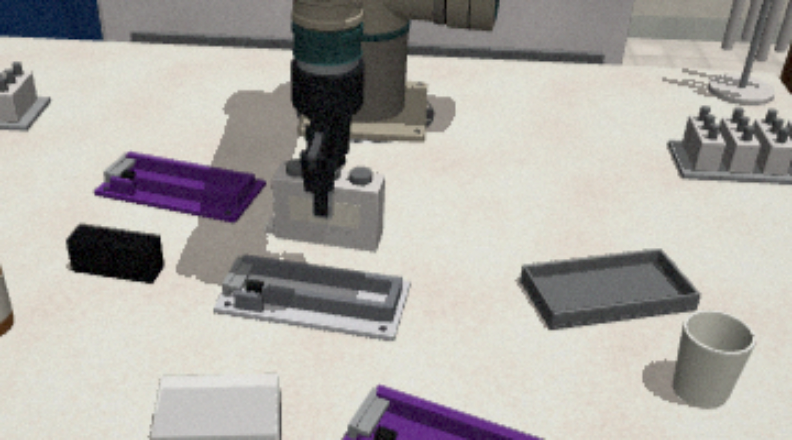

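The cassette hangs level in the gripper, above the loader, at crop (330,205). The block is flat at (115,252) and the tray is empty. Its centre is about (478,331) from both views. Carry over smoothly.

Request:
{"api": "carry_out", "payload": {
  "steps": [-0.4,-1.2,0,-0.02,1,-1.1,-4,0,-0.06,1,-2,-7,0,-0.1,1,-3,-10.4,0,-0.15,1,-4,-14,0,-0.2,1,-5,-17.5,0,-0.25,1,-6,-21,0,-0.3,1,-7,-24.5,0,-0.34,1,-8,-28,0,-0.38,1,-8.8,-30.8,0,-0.42,1,-9.3,-32.3,0,-0.44,1,-9.4,-32.8,0,-0.44,1]
}}

```text
clock: 11.82
ee_pos: [476.9, 332.2, 133.6]
orientation: [0.988, 0.151, -0.001, -0.0]
ft_force: [0.7, 0.3, -2.5]
gripper_width: 39.7
```

Request:
{"api": "carry_out", "payload": {
  "steps": [0,0,0,0,1,0,0,0,0,1]
}}

```text
clock: 11.98
ee_pos: [478.1, 328.9, 134.1]
orientation: [0.989, 0.149, -0.001, 0.001]
ft_force: [-0.6, -0.1, -2.0]
gripper_width: 39.6
```

Run:
```python
from h import *
go(478.5,331.5,41,17.2)
p,d,c=snap('top','t11'); P=pts(d,c); v,u=np.mgrid[:420,:560]
im=np.clip(cv2.resize(p[150:310,60:280,::-1],None,fx=3.5,fy=3.5)*1.8,0,255).astype(np.uint8); cv2.imwrite('pics/t11c.png',im)
```

```text
t 11.98 pos [478.1 328.9 134.1] ang 17.15 tilt [-0.0019 -0.0016 -1.    ] F [-0.6 -0.1 -2. ] w 39.6 q [ 0.49  0.27 -0.25  1.05 -0.    1.76]
shift cm [ 0.13 -0.25  9.31] turn -0.001
```

View pics/t11c.png

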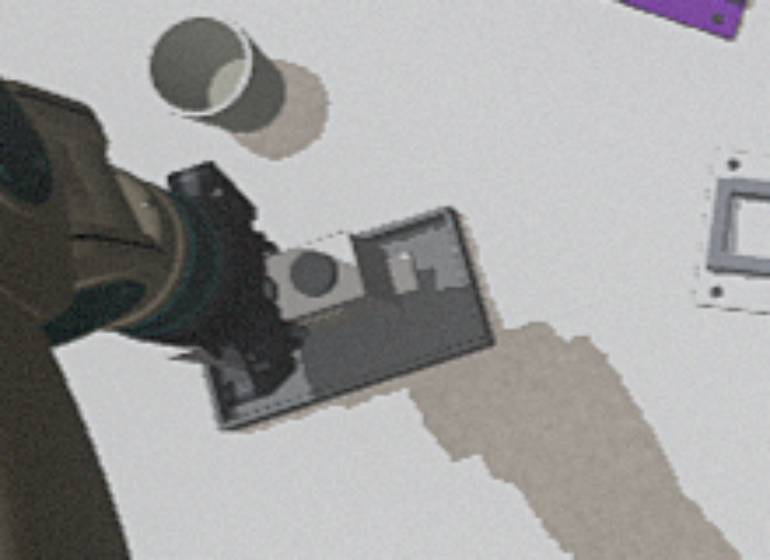

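The cassette is level over the tray and parallel to it; the apparent offset is parallax from its height. Lower to just above the floor.

Request:
{"api": "carry_out", "payload": {
  "steps": [0.1,-0.2,2,0,1,0.1,-0.2,4,0,1,0.1,-0.2,6,0,1,0.1,-0.2,7.5,0,1,0.1,-0.2,8.3,0,1,0.1,-0.2,8.7,0,1,0.1,-0.2,8.9,0,1,0.1,-0.2,9,0,1,0.1,-0.2,9,0,1]
}}

```text
clock: 12.78
ee_pos: [480.3, 331.7, 46.0]
orientation: [0.989, 0.149, 0.001, -0.0]
ft_force: [-0.0, 0.1, -2.0]
gripper_width: 39.3
```

Run:
```python
from h import *
go(478.5,331.5,41,17.2)
p,d,c=snap('scene','s12')
im=np.clip(cv2.resize(p[150:290,320:500,::-1],None,fx=4,fy=4)*1.6,0,255).astype(np.uint8); cv2.imwrite('pics/s12c.png',im)
```

```text
t 12.78 pos [480.3 331.7  46. ] ang 17.11 tilt [ 1.4e-03  7.0e-04 -1.0e+00] F [-0.   0.1 -2. ] w 39.3 q [ 0.49  0.36 -0.33  0.87 -0.    1.77]
shift cm [-0.18 -0.04  0.5 ] turn -0.002
```

View pics/s12c.png

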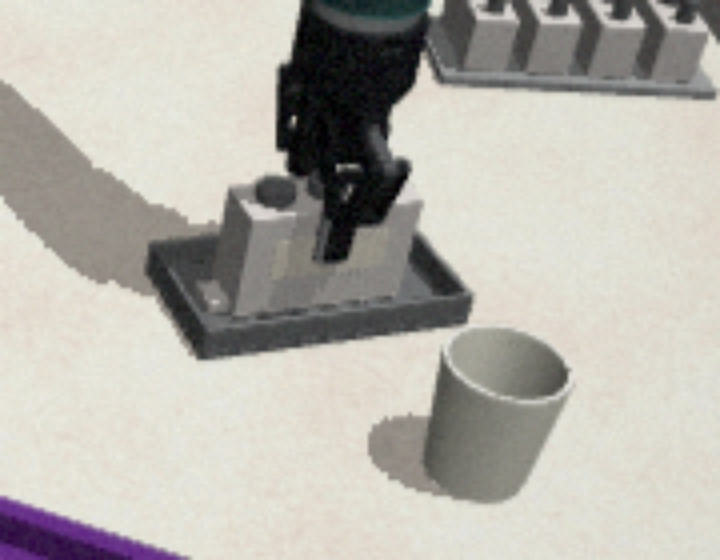

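The cassette stands inside the tray walls at crop (310,250). The force is still -2 N, so it isn't on the floor yet. I'll creep down.

Request:
{"api": "carry_out", "payload": {
  "steps": [0,0,0.1,0,1,0,0,0.2,0,1,0,0,0.3,0,1,0,0,0.3,0,1]
}}

```text
clock: 13.17
ee_pos: [480.2, 332.0, 43.8]
orientation: [0.989, 0.149, 0.001, -0.0]
ft_force: [-0.6, -2.1, 5.1]
gripper_width: 39.4
```

Run:
```python
from h import *
o=arm.get_obs(); print(o['ft_force'],o['ee_pos'])
```

```text
[-0.63196545 -2.11066986  5.14911756] [480.17468317 331.96950031  43.78220905]
```

The force has changed to +5 N, so it is on the floor. Open and rise.

Request:
{"api": "carry_out", "payload": {
  "steps": [0,0,0,0,0.6,0,0,0,0,0.4,0,0,0,0,0.2,0,0,0,0,0,0,0,0,0,0,0,0,0,0,0,0,0,-2,0,0,0,0,-5,0,0,0,0,-8,0,0,0,0,-12,0,0,0,0,-16,0,0,0,0,-16,0,0]
}}

```text
clock: 14.17
ee_pos: [484.5, 334.3, 211.5]
orientation: [0.989, 0.149, 0.007, -0.003]
ft_force: [0.8, 0.5, 1.8]
gripper_width: 85.5
```

Run:
```python
from h import *
go(478.5,331.5,200,17.2)
p,d,c=snap('wrist','w14'); P=pts(d,c); z=P[...,2]
m=(z>75)&(z<100)&(np.hypot(P[...,0]-479,P[...,1]-331)<85)
n,l,s,_=cv2.connectedComponentsWithStats(m.astype(np.uint8)); i=1+np.argmax(s[1:,4])
q=np.array([ray(a,b,85,c)[:2] for b,a in zip(*np.where(l==i))],np.float32); print(cv2.minAreaRect(q),np.percentile(z[l==i],[5,50,95]))
p,d,c=snap('scene','s14'); cv2.imwrite('pics/s14.png',np.clip(p[:,:,::-1]*1.6,0,255).astype(np.uint8))
```

```text
t 14.17 pos [484.5 334.3 211.5] ang 17.14 tilt [ 0.0138  0.0075 -0.9999] F [0.8 0.5 1.8] w 85.5 q [ 0.49  0.21 -0.15  1.19  0.    1.77]
shift cm [-0.67  0.1   1.14] turn -0.001
((479.6553649902344, 332.2110290527344), (39.784507751464844, 118.945556640625), 17.07319450378418) [84.40764405 86.07375495 96.27309393]
```

View pics/w14.png

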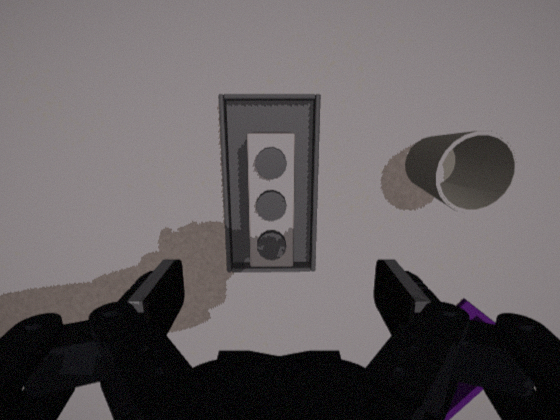

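View pics/s14.png

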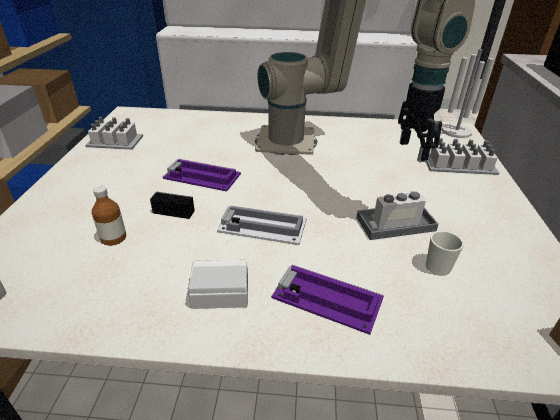

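The cassette stands upright in the tray, at (400,212) in the scene view. Its top is at about z 85 and its centre at (479.7,332.2), against the tray centre of (478,331). The block is flat at (172,205). The bottle, tip box and beaker appear unmoved, and the robot touches nothing.

Run:
```python
from h import *
arm.job_done()
```

```text
the job is handed in; nothing more can be done
```

I knocked the cassette free using only the block, then laid the block back on the bench. I then lifted the cassette out and stood it in the grey tray, finishing at about 14 s of the 58 s allowed.

- **Knock:** the top camera showed the cassette moved 34.6 mm, so its centre ended at loader y of about +8 to +14 mm. Its toe was visibly clear of the bracket and pad before I touched it with the gripper.
- **Block:** it lies flat on the bench, with its top at z 50.5. It is about 40 mm from where it started, at roughly (488, -279).
- **Cassette:** it stands upright and parallel to the tray, centred at (479.7, 332.2) against a tray centre of about (478, 331). Its top is at z 86, where 85 was expected.
- **Bystanders:** the bottle, tip box and beaker look unmoved in the last scene picture; I compared that by eye and did not measure it.

No check failed. Camera views and arm readings disagreed by a few mm at most, within the margins for each grip and placing. The largest force I read was about 7 N, but I read it only at the end of moves.

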